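Open the double-latched sample chest

TASK

Open the sample chest, the lidded box with a raised ledge along its front, so that the vials in it can be taken out. Slide the bolt on the ledge fully back, raise the lid a little by its handle until the hidden catch has come up out of its slot in the ledge and let it stand there, push that catch aside as far as it goes, then swing the lid up to about half open or more and leave it standing open.

Things in the scene. Friction and masses are not known exactly. Their poses are not given: they have to be found in the camera images.
- chest: Pale grey box with a white lid, fixed to the bench: 260 mm along x, 270 along y (-160 to +110), 104 tall. Origin on the bench under its middle, z up. The front (-y) is a ledge (y -160 to -100 mm) flush with the lid, with a steel bolt on it and a slot 54 x 50 mm that hides the catch. Lid hinge line: along x at y = +100, z = 95 mm. A smaller box with a handle but no ledge is a bystander.
- bolt (a joint): Primary latch, a steel slide bolt on the ledge with an upright round knob, 20 mm across, z = 115 to 155 mm. Value in m: 0 shut, 0.032 fully back; the lid is free of it from 0.023. Knob axis at chest x = -80 mm minus the value, y = -125 mm: it slides to chest -x against about 3 N and stays where left.
- lid (a joint): Lid angle in rad: 0 shut, grows as the front edge rises, up to 1.25. Stiff hinge, stays at any angle; about 8 N at the handle lifts it. Handle: round steel bar 12 mm thick, 100 mm long along chest x between two posts, its middle (lid shut) at chest x = 0, y = -60, z = 149 mm, 45 mm above the lid's top. The catch stops the lid at about 0.2 until pushed aside.
- catch (a joint): Hidden second catch: dark steel block 24 (x) x 26 (y) x 62 mm tall, hung from the lid's front edge, moving with the lid. Lid shut: centred at chest x = 62, y = -125, top at z = 98 mm, sunk 6 mm in the slot. Lid at 0.2 rad: top 39 mm above the ledge, y still about -125. Value in m: 0 catching, 0.024 fully aside towards chest +x (from the bolt); free from 0.012. About 2.5 N, stays.

How it is judged:
By the outcome, as a careful person would: the job done as asked, in the order asked, and still so for the second after the job is handed in, with the robot touching nothing.
It also fails if it takes over 64 s, if anything falls off the work surface, if the arm or the gripper's body presses on something with over 40 N, if the wrist force passes 120 N, or if a joint passes its speed limit or range.

ROBOT

A 6-joint arm with a two-finger parallel gripper is mounted at the origin on the work surface. World frame = base frame: x ahead of the robot, y to its left, z up, the work surface at z = 0. Lengths are in m, angles in rad, forces in N, time in s.
With the tool pointing down it reaches from about 0.325 to 1 m from the base axis. Payload 5.1 kg.
Tool frame: the origin (TCP) lies at the very end of the fingers, on their centre line; the grasp point (between the pads) lies 19 mm behind it; z points along the fingers, x is the direction in which the jaws open and shut, and the axes are right-handed (so a half turn about z gives the same grasp; the last joint's range is limited). The gripper opens to 85 mm and grips with 20 to 120 N. Pads are 22 mm wide; open, the fingers measure 114 mm over their backs; the gripper's body (76 mm by 85 mm) begins 54 mm behind the grasp point. The pads swing forward as they close: fully open they stand 13 mm farther back than shut.
Start: joints at [1.084, 0.124, 1.65, -0, 1.367, -0.083], TCP at [0.255, 0.598, 0.231] pointing down, gripper open.
Joint ranges: [-2.61, 2.61], [-1.02, 2.33], [0.03, 2.71], [-1.35, 4.49], [0.32, 2.68], [-2.91, 2.91]. Speed limits (rad/s): [2.57, 2.57, 3.14, 3.14, 3.14, 3.14].

INTERFACE

Orientations are given as a unit quaternion [x, y, z, w].
In Python, from cell import status, viewer, workorder gives the robot as it stands.
- The arm moves only by the tool play_rows, never from a script. Its argument "series" is a list of rows, each an object with "delta_pos": the shift along the tool's x, y, z in cm, a list of three; "twist": the turn about the tool's z in rad. In form: [{"delta_pos": [dx, dy, dz], "twist": twist}, ...]. A call has 1 to 20 rows; each row shifts and turns the commanded pose from where the row before left it, along the tool's axes as they then stand; what a row does not reach is not made up. A row lasts 1/12 s, in which the tool goes at most 41.7 mm and 7.16 degrees, less where a joint would pass 70% of its speed; a pose out of reach is approached as far as the arm can. A call is refused whole if a number of a shift passes 4.17 or a number of a turn 0.125, either way. A call with a gripper value outside its range is refused whole. "fingers" is the opening, from -1 (shut) to 1 (fully open), so that 0 is half open, set as the call begins (left out, the last holds). The fingers move at their own pace and stop on an object; "force" is the grip in N (left out, the last holds). Time passes only in rows, so rows that do not move let the fingers close. It gives the time, the measured TCP pose, the force and the opening at its end, in the units of the state.
- status.get_obs(): the state, without advancing time (a new reading comes with each control period).
- viewer.snapshot(name): name is "scene" or "top" or "wrist"; returns (picture, depth): 420x560x3 uint8, red, green, blue; 420x560 float32, m along the optical axis (not along the pixel's ray), 0 where there is no reading.
- viewer.camera_params(name): a dict with "fovy" (degrees; the focal length in pixels is half the picture's height over the tangent of half this angle, whatever the lens; pixels are square), "cx", "cy" (the principal point, pixels), "dist" ([k1, k2, p1, p2, k3] as OpenCV has them; the pictures are not rectified), "R" (3x3) and "t" (3): a world point X has camera coordinates R X + t; the wrist camera has in their place "T_tool_cam" (4x4, takes a point from camera to tool coordinates, whose origin is the TCP and whose axes are the tool frame's). Camera axes: x right, y down, z forward; pixel columns grow to the right and rows downward; lengths in m; the calibration is good to about 2 mm. A picture is of the moment at which its call begins: read the wrist's pose just before it. camera_params takes no time and is no camera call.
- workorder.sign_off(): hands the job in, once; it reports no verdict.
The state is a dict: "t": time; "joints": joint angles; "qd": joint speeds; "tau": joint torques, N m; "eef_pos": TCP position; "eef_rot": TCP orientation; "contact_force": force on the tool from outside, world axes, zero at the start; "ft_torque": the same for the moment, N m; "width": finger opening in m.
Only numpy, scipy, OpenCV 4.12 (cv2) and the standard library are available. Lean on these libraries where they do the work, as an engineer would, in place of code of your own. Each camera call takes 0.05 s, during which the arm holds its last target.

## Working session

There is one attempt and no reset: what is moved stays moved. The work goes in short steps, Python scripts to look and compute and a tool call to move; the robot and the scene stay as the last step left them, time stands still between calls to the robot, and variables do not carry over. Pictures are saved under pics/ and viewed, and the job is handed in when it is done.

Besides the shell and the picture viewer there is one more tool, called after "Emit:" by a JSON object that holds its "method" and its "body". play_rows: Moves the arm, as the interface text tells. Its arguments: {"type":"object","properties":{"series":{"type":"array","items":{"type":"object","properties":{"delta_pos":{"type":"array","items":{"type":"number"}},"twist":{"type":"number"}}}},"fingers":{"type":"number"},"force":{"type":"number"}},"required":["series"]}

```bash
ls; mkdir -p pics; python3 - <<'E'
from cell import status, viewer, workorder
import cv2
print(status.get_obs())
for n in ("scene","top"):
    p,d=viewer.snapshot(n); cv2.imwrite(f"pics/{n}0.png",p[:,:,::-1])
    import numpy as np; np.save(f"{n}0.npy",d)
    print(n,viewer.camera_params(n))
print(viewer.camera_params("wrist"))
E
```

```text
pics
{'t': 0.0, 'joints': array([ 1.08440730e+00,  1.24516325e-01,  1.65168037e+00,  2.72564050e-05,
        1.36749923e+00, -8.25525158e-02]), 'qd': array([-0.00209364,  0.00019731,  0.00176666, -0.00117586,  0.00249632,
       -0.00074834]), 'tau': array([ 3.61583516e-03, -4.23607528e+01, -3.65462530e+01,  1.17257096e-04,
        6.93654831e-03, -2.43635299e-05]), 'eef_pos': array([0.25512104, 0.5971741 , 0.23004199]), 'eef_rot': array([ 8.34551577e-01,  5.50928815e-01, -9.28840930e-04,  4.93333307e-04]), 'contact_force': array([-0.53970136,  0.2404422 ,  0.48816375]), 'ft_torque': array([0.02030713, 0.00012286, 0.04397864]), 'width': 0.08520888568197313}
scene {'fovy': 54.9300546011611, 'cx': 283.848337922223, 'cy': 215.07531527418107, 'dist': array([-0.00820452,  0.        ,  0.        ,  0.        ,  0.        ]), 'R': array([[ 0.13216252,  0.99119599, -0.00797354],
       [ 0.56612352, -0.08208306, -0.82022347],
       [-0.8136567 ,  0.10388879, -0.57198766]]), 't': array([-0.1693653 , -0.23521758,  1.25502227])}
top {'fovy': 46.86843495934329, 'cx': 269.6693643264275, 'cy': 213.6300469277537, 'dist': array([-0.06460836,  0.        ,  0.        ,  0.        ,  0.        ]), 'R': array([[ 0.09501118, -0.9954748 ,  0.00167133],
       [-0.97193958, -0.09312757, -0.21601091],
       [ 0.21518906,  0.01889902, -0.97638952]]), 't': array([0.06521011, 0.59495086, 0.75922786])}
{'fovy': 67.0380637427774, 'cx': 281.89365484676864, 'cy': 214.0478230875873, 'dist': array([-0.00413822,  0.        ,  0.        ,  0.        ,  0.        ]), 'T_tool_cam': array([[ 9.99998432e-01,  1.60982033e-03, -7.37743977e-04,
         1.13235682e-03],
       [-1.29129511e-03,  9.47995666e-01,  3.18280614e-01,
        -8.30608724e-02],
       [ 1.21175270e-03, -3.18279163e-01,  9.47996259e-01,
        -1.42620536e-01],
       [ 0.00000000e+00,  0.00000000e+00,  0.00000000e+00,
         1.00000000e+00]])}
```

View pics/scene0.png

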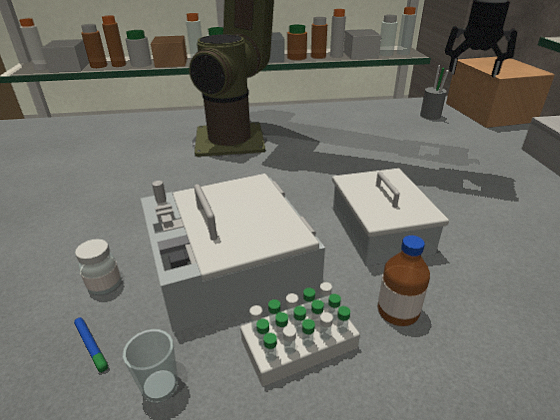

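View pics/top0.png

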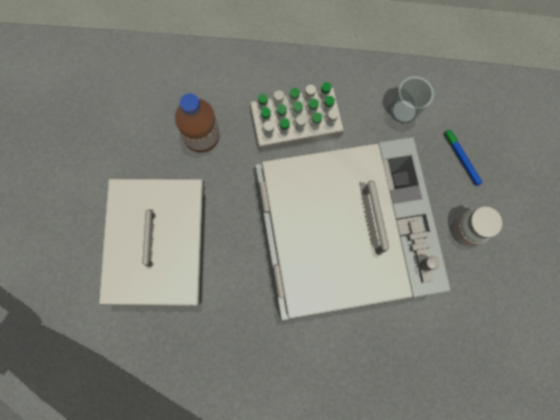

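```bash
cat > h.py <<'E'
import numpy as np, cv2
from cell import status, viewer
def KD(n):
    c=viewer.camera_params(n); f=210/np.tan(np.radians(c["fovy"]/2))
    return np.array([[f,0,c["cx"]],[0,f,c["cy"]],[0,0,1]]),c["dist"],c
def ray(n,uv,o=None):
    K,D,c=KD(n)
    p=cv2.undistortPoints(np.array(uv,float).reshape(-1,1,2),K,D).reshape(-1,2)
    r=np.c_[p,np.ones(len(p))]
    if n=="wrist":
        from scipy.spatial.transform import Rotation as R
        T=np.eye(4);T[:3,:3]=R.from_quat(o["eef_rot"]).as_matrix();T[:3,3]=o["eef_pos"]
        T=T@c["T_tool_cam"]; return T[:3,3],r@T[:3,:3].T
    Rm,t=np.array(c["R"]),np.array(c["t"])
    return -Rm.T@t, r@Rm
def onz(n,uv,z,o=None):
    C,d=ray(n,uv,o); return C+d*((z-C[2])/d[:,2])[:,None]
def proj(n,X,o=None):
    K,D,c=KD(n)
    X=np.array(X,float).reshape(-1,3)
    if n=="wrist":
        from scipy.spatial.transform import Rotation as R
        T=np.eye(4);T[:3,:3]=R.from_quat(o["eef_rot"]).as_matrix();T[:3,3]=o["eef_pos"]
        T=np.linalg.inv(T@c["T_tool_cam"]); Rm,t=T[:3,:3],T[:3,3]
    else: Rm,t=np.array(c["R"]),np.array(c["t"])
    return cv2.projectPoints(X,cv2.Rodrigues(Rm)[0],t,K,D)[0].reshape(-1,2)
E
python3 - <<'E'
import cv2
p=cv2.imread("pics/top0.png")[125:325,245:465]
cv2.imwrite("pics/topc.png",cv2.resize(p,None,fx=3,fy=3,interpolation=2)[:600])
p=cv2.imread("pics/scene0.png")[165:325,130:330]
cv2.imwrite("pics/scenec.png",cv2.resize(p,None,fx=3.7,fy=3.7,interpolation=2))
E
```

```text
(no output)
```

View pics/topc.png

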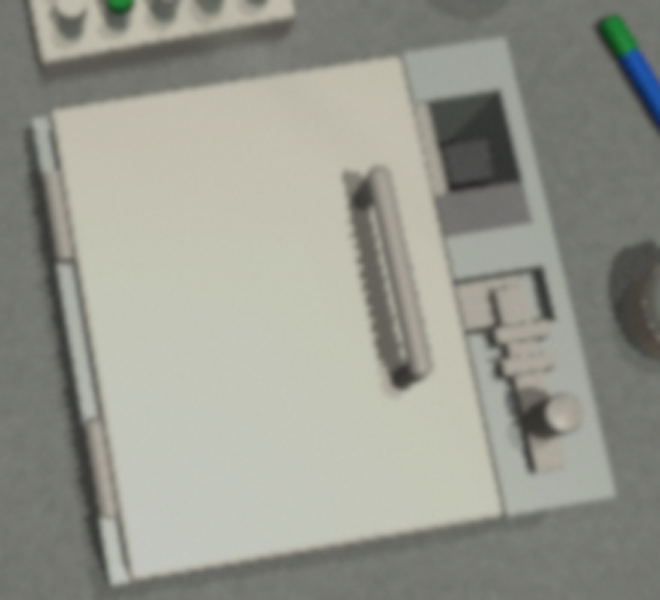

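View pics/scenec.png

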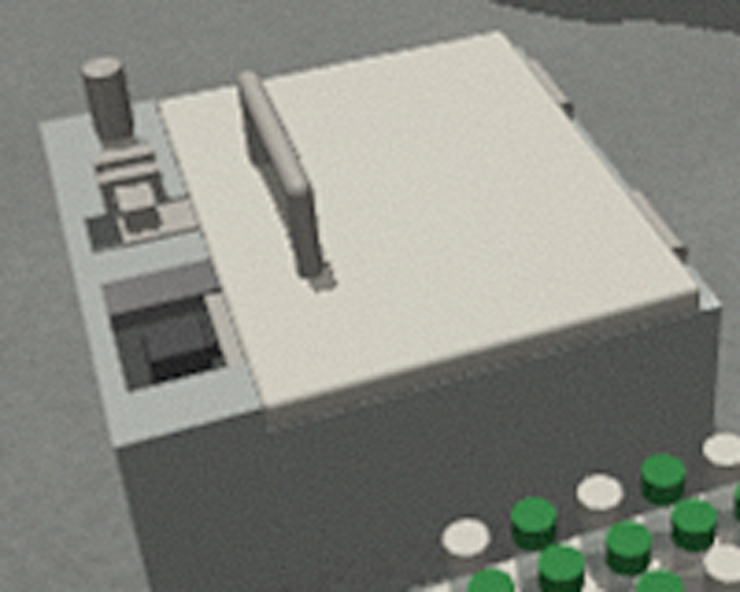

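```bash
python3 - <<'E'
from h import *
from scipy.optimize import least_squares
P=lambda *a:np.array(a,float)
X=P([130,-160,104],[-130,-160,104],[130,-100,104],[-130,-100,104],[-80,-125,155],[50,-60,152],[-50,-60,152])/1000
top=P([507,38],[614,495],[403,55],[503,515],[564,411],[379,172],[420,370])/3+[245,125]
sc=P([115,445],[42,122],[265,408],[158,100],[103,68])/3.7+[130,165]
def w(q):
    c,s=np.cos(q[2]),np.sin(q[2])
    return X@np.array([[c,-s,0],[s,c,0],[0,0,1]]).T+[q[0],q[1],0]
f=lambda q:np.r_[(proj("top",w(q))-top).ravel(),(proj("scene",w(q)[:5])-sc).ravel()]
r=least_squares(f,[.45,0,0],loss="soft_l1")
print(r.x,np.round(f(r.x).reshape(-1,2),1)); np.save("q.npy",r.x)
print(np.round(w(r.x),4))
from scipy.spatial.transform import Rotation as R
o=status.get_obs();print(R.from_quat(o["eef_rot"]).as_matrix().round(3))
E
```

```text
[0.56549419 0.01376433 0.25636714] [[-0.9 -0.2]
 [-0.2  0.7]
 [-0.7 -0.7]
 [ 0.2  0.5]
 [-1.4 -2.7]
 [-0.2  1.3]
 [-0.2 -1.4]
 [-1.   0.2]
 [-0.7 -0.5]
 [-0.9 -0.8]
 [-1.  -0.9]
 [-0.2 -0.2]]
[[ 0.7318 -0.108   0.104 ]
 [ 0.4803 -0.174   0.104 ]
 [ 0.7166 -0.05    0.104 ]
 [ 0.4651 -0.1159  0.104 ]
 [ 0.5198 -0.1274  0.155 ]
 [ 0.6291 -0.0316  0.152 ]
 [ 0.5323 -0.057   0.152 ]]
[[ 0.393  0.92  -0.001]
 [ 0.92  -0.393 -0.002]
 [-0.002 -0.    -1.   ]]
```

Emit:
{"method": "play_rows", "body": {"series": [{"delta_pos":[0,0,-1],"twist":-0.11},{"delta_pos":[0,0,-1],"twist":-0.11},{"delta_pos":[0,0,0],"twist":-0.11},{"delta_pos":[0,0,0],"twist":-0.11},{"delta_pos":[0,0,0],"twist":-0.11},{"delta_pos":[0,0,0],"twist":-0.11},{"delta_pos":[0,0,0],"twist":0}], "fingers": -1, "force": 30}}

```text
t: 0.68
eef_pos: [0.2552, 0.5974, 0.2506]
eef_rot: [0.61, 0.792, -0.001, 0.0]
contact_force: [-0.1, -0.6, -0.0]
width: 0.0007
```

```bash
cat > st.py <<'E'
from h import *
from scipy.spatial.transform import Rotation as R
def st():
    q=np.load("q.npy");o=status.get_obs();c,s=np.cos(q[2]),np.sin(q[2])
    d=o["eef_pos"]-[q[0],q[1],0]; M=R.from_quat(o["eef_rot"]).as_matrix()
    print("t",round(o["t"],2),"chest mm",np.round([1000*(c*d[0]+s*d[1]),1000*(-s*d[0]+c*d[1]),1000*d[2]],1),
     "yaw err",round(np.arctan2(M[1,1],M[0,1])-q[2],4),"zax",M[:,2].round(3),"F",o["contact_force"].round(1),"w",round(o["width"],4),"j",o["joints"].round(2))
    return o
if __name__=="__main__": st()
E
python3 st.py
```

```text
t 0.68 chest mm [-152.1  643.2  250.6] yaw err 0.0016 zax [-0.001 -0.001 -1.   ] F [-0.1 -0.6 -0. ] w 0.0007 j [ 1.08  0.11  1.63  0.    1.4  -0.74]
```

Emit:
{"method": "play_rows", "body": {"series": [{"delta_pos":[-3.84,0.56,0]},{"delta_pos":[-3.84,0.56,0]},{"delta_pos":[-3.84,0.56,0]},{"delta_pos":[-3.84,0.56,0]},{"delta_pos":[-3.84,0.56,0]},{"delta_pos":[-3.84,0.56,0]},{"delta_pos":[-3.84,0.56,0]},{"delta_pos":[-3.84,0.56,0]},{"delta_pos":[-3.84,0.56,0]},{"delta_pos":[-3.84,0.56,0]},{"delta_pos":[-3.84,0.56,0]},{"delta_pos":[-3.84,0.56,0]},{"delta_pos":[-3.84,0.56,0]},{"delta_pos":[-3.84,0.56,0]},{"delta_pos":[-3.84,0.56,0]},{"delta_pos":[-3.84,0.56,0]},{"delta_pos":[-3.84,0.56,0]},{"delta_pos":[-3.84,0.56,0]},{"delta_pos":[-3.84,0.56,0]},{"delta_pos":[-3.84,0.56,0]}]}}

```text
schema error: expected keys delta_pos, twist
```

```bash
python3 - <<'E'
from st import *
o=st()
p,d=viewer.snapshot("wrist"); np.save("w1.npy",d)
cv2.imwrite("pics/w1.png",p[:,:,::-1])
E
```

```text
t 0.68 chest mm [-152.1  643.2  250.6] yaw err 0.0016 zax [-0.001 -0.001 -1.   ] F [-0.1 -0.6 -0. ] w 0.0007 j [ 1.08  0.11  1.63  0.    1.4  -0.74]
```

View pics/w1.png

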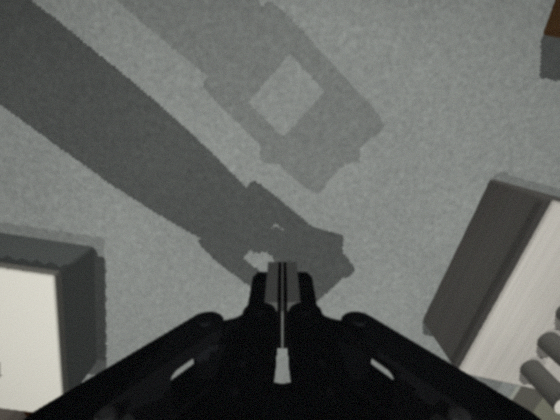

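Emit:
{"method": "play_rows", "body": {"series": [{"delta_pos":[-3.84,0.56,0],"twist":0},{"delta_pos":[-3.84,0.56,0],"twist":0},{"delta_pos":[-3.84,0.56,0],"twist":0},{"delta_pos":[-3.84,0.56,0],"twist":0},{"delta_pos":[-3.84,0.56,0],"twist":0},{"delta_pos":[-3.84,0.56,0],"twist":0},{"delta_pos":[-3.84,0.56,0],"twist":0},{"delta_pos":[-3.84,0.56,0],"twist":0},{"delta_pos":[-3.84,0.56,0],"twist":0},{"delta_pos":[-3.84,0.56,0],"twist":0},{"delta_pos":[-3.84,0.56,0],"twist":0},{"delta_pos":[-3.84,0.56,0],"twist":0},{"delta_pos":[-3.84,0.56,0],"twist":0},{"delta_pos":[-3.84,0.56,0],"twist":0},{"delta_pos":[-3.84,0.56,0],"twist":0},{"delta_pos":[-3.84,0.56,0],"twist":0},{"delta_pos":[-3.84,0.56,0],"twist":0},{"delta_pos":[-3.84,0.56,0],"twist":0},{"delta_pos":[-3.84,0.56,0],"twist":0},{"delta_pos":[-3.84,0.56,0],"twist":0}]}}

```text
t: 2.4
eef_pos: [0.5586, -0.1188, 0.2511]
eef_rot: [0.612, 0.791, 0.0, -0.0]
contact_force: [1.4, -0.2, 0.1]
width: -0.0
```

```bash
python3 - <<'E'
from st import *
o=st()
p,d=viewer.snapshot("wrist"); np.save("w2.npy",d)
cv2.imwrite("pics/w2.png",p[:,:,::-1])
o=st()
E
```

```text
t 2.4 chest mm [ -40.3 -126.5  251.1] yaw err -0.0037 zax [-0.  0. -1.] F [ 1.4 -0.2  0.1] w -0.0 j [-0.3  -0.06  1.81  0.    1.4  -2.13]
t 2.45 chest mm [ -39.9 -132.4  250.8] yaw err -0.0076 zax [ 0.001 -0.005 -1.   ] F [-0.8 -3.5  1.1] w -0.0003 j [-0.31 -0.06  1.8  -0.    1.39 -2.13]
```

View pics/w2.png

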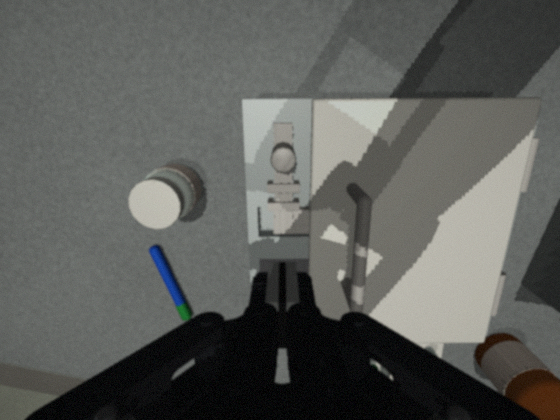

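Emit:
{"method": "play_rows", "body": {"series": [{"delta_pos":[0,0,2],"twist":0},{"delta_pos":[0,0,2],"twist":0},{"delta_pos":[0,0,2],"twist":0},{"delta_pos":[0,0,0],"twist":0},{"delta_pos":[0,0,0],"twist":0}]}}

```text
t: 2.87
eef_pos: [0.5574, -0.1166, 0.1899]
eef_rot: [0.612, 0.791, -0.001, -0.002]
contact_force: [0.3, -0.1, 0.3]
width: 0.0001
```

```bash
python3 - <<'E'
from st import *
o=st()
p,d=viewer.snapshot("wrist"); np.save("w3.npy",d)
im=np.ascontiguousarray(p[:,:,::-1])
q=np.load("q.npy");c,s=np.cos(q[2]),np.sin(q[2])
W=lambda x,y,z:(q[0]+c*x-s*y,q[1]+s*x+c*y,z)
for a in [(-.08,-.125,.155),(-.05,-.06,.155),(.05,-.06,.155),(-.13,-.16,.104),(-.13,-.1,.104),(-.13,.1,.104)]:
    u=proj("wrist",W(*a),o)[0]; print(a,u.round(1)); cv2.circle(im,tuple(int(v) for v in u.round()),2,(0,0,255),-1)
cv2.imwrite("pics/w3.png",im)
o=st()
E
```

```text
t 2.87 chest mm [ -40.9 -124.   189.9] yaw err -0.0019 zax [-0.003  0.001 -1.   ] F [ 0.3 -0.1  0.3] w 0.0001 j [-0.3  -0.02  1.87 -0.    1.29 -2.13]
(-0.08, -0.125, 0.155) [277.5 187. ]
(-0.05, -0.06, 0.155) [385.2 235.3]
(0.05, -0.06, 0.155) [370.6 366.9]
(-0.13, -0.16, 0.104) [226.3  97.4]
(-0.13, -0.1, 0.104) [314.9  97.4]
(-0.13, 0.1, 0.104) [608.   97.7]
t 2.92 chest mm [ -39.9 -124.5  191.7] yaw err -0.0014 zax [-0.  0. -1.] F [-0.2  0.4  0.8] w -0.0002 j [-0.3  -0.02  1.87 -0.    1.29 -2.13]
```

View pics/w3.png

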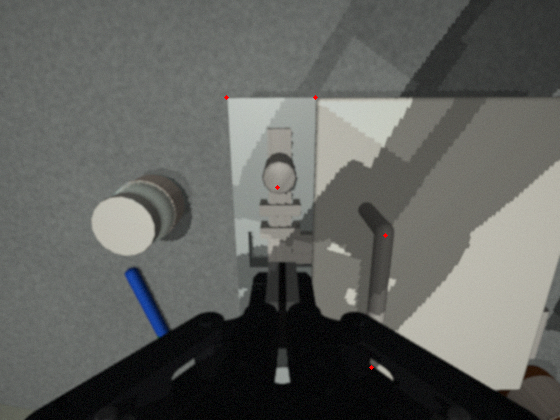

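```bash
python3 - <<'E'
from st import *
o=st(); d=np.load("w3.npy")
q=np.load("q.npy");c,s=np.cos(q[2]),np.sin(q[2])
for uv in [(279,180),(279,175),(279,165),(279,187),(280,203),(280,225),(282,240),(293,250),(260,250),(279,135),(240,150),(380,240)]:
    C,r=ray("wrist",[uv],o); X=C+r[0]*d[uv[1],uv[0]]-[q[0],q[1],0]
    print(uv,np.round([1e3*(c*X[0]+s*X[1]),1e3*(-s*X[0]+c*X[1]),1e3*X[2]],1))
E
```

```text
t 2.92 chest mm [ -39.9 -124.5  191.7] yaw err -0.0014 zax [-0.  0. -1.] F [-0.2  0.4  0.8] w -0.0002 j [-0.3  -0.02  1.87 -0.    1.29 -2.13]
(279, 180) [ -83.1 -124.7  156.6]
(279, 175) [ -86.  -124.6  156.7]
(279, 165) [ -91.5 -124.6  155.8]
(279, 187) [ -79.  -124.7  156.7]
(280, 203) [ -57.9 -124.4  117.9]
(280, 225) [ -41.3 -124.4  118.1]
(282, 240) [ -28.5 -122.9  115.9]
(293, 250) [ -15.1 -114.2  104.7]
(260, 250) [  -7.6 -141.6   88.7]
(279, 135) [-105.  -124.9  117.6]
(240, 150) [ -93.7 -152.8  106. ]
(380, 240) [-45.8 -63.2 156.2]
```

Emit:
{"method": "play_rows", "body": {"series": [{"delta_pos":[0,0,2],"twist":0},{"delta_pos":[0,0,2],"twist":0},{"delta_pos":[0,0,1.5],"twist":0},{"delta_pos":[0,0,0.8],"twist":0},{"delta_pos":[0,0,0],"twist":0},{"delta_pos":[0,-0.8,0],"twist":0},{"delta_pos":[0,-0.6,0],"twist":0},{"delta_pos":[0,-0.4,0],"twist":0},{"delta_pos":[0,0,0],"twist":0}]}}

```text
t: 3.67
eef_pos: [0.5407, -0.1219, 0.1296]
eef_rot: [0.611, 0.791, 0.0, 0.001]
contact_force: [-0.1, 0.4, -0.4]
width: -0.0003
```

```bash
python3 st.py
```

```text
t 3.67 chest mm [ -58.3 -124.9  129.6] yaw err -0.0008 zax [ 0.002 -0.001 -1.   ] F [-0.1  0.4 -0.4] w -0.0003 j [-0.32 -0.    1.96 -0.    1.18 -2.14]
```

Emit:
{"method": "play_rows", "body": {"series": [{"delta_pos":[0,-0.5,0],"twist":0},{"delta_pos":[0,-0.5,0],"twist":0},{"delta_pos":[0,-0.5,0],"twist":0},{"delta_pos":[0,-0.5,0],"twist":0},{"delta_pos":[0,-0.5,0],"twist":0},{"delta_pos":[0,0,0],"twist":0}]}}

```text
t: 4.17
eef_pos: [0.5161, -0.1281, 0.1285]
eef_rot: [0.611, 0.792, -0.0, 0.0]
contact_force: [0.8, -0.1, -0.0]
width: -0.0003
```

```bash
python3 st.py
```

```text
t 4.17 chest mm [ -83.7 -124.7  128.5] yaw err -0.0005 zax [-0. -0. -1.] F [ 0.8 -0.1 -0. ] w -0.0003 j [-0.34 -0.05  2.01 -0.    1.18 -2.17]
```

Emit:
{"method": "play_rows", "body": {"series": [{"delta_pos":[0,-0.3,0],"twist":0},{"delta_pos":[0,-0.3,0],"twist":0},{"delta_pos":[0,-0.3,0],"twist":0}]}}

```text
t: 4.42
eef_pos: [0.5092, -0.1299, 0.1286]
eef_rot: [0.611, 0.792, 0.001, 0.001]
contact_force: [14.9, 3.7, -5.2]
width: 0.0005
```

Emit:
{"method": "play_rows", "body": {"series": [{"delta_pos":[0,-0.2,0],"twist":0},{"delta_pos":[0,-0.2,0],"twist":0}]}}

```text
t: 4.58
eef_pos: [0.5092, -0.1299, 0.1289]
eef_rot: [0.612, 0.791, 0.006, 0.005]
contact_force: [28.0, 6.4, -12.2]
width: -0.0003
```

```bash
python3 - <<'E'
from st import *
st()
p,d=viewer.snapshot("wrist"); np.save("w4.npy",d)
cv2.imwrite("pics/w4.png",p[:,:,::-1])
E
```

```text
t 4.58 chest mm [ -90.9 -124.7  128.9] yaw err -0.0015 zax [ 0.015  0.002 -1.   ] F [ 28.    6.4 -12.2] w -0.0003 j [-0.36 -0.07  2.03  0.01  1.17 -2.18]
```

View pics/w4.png

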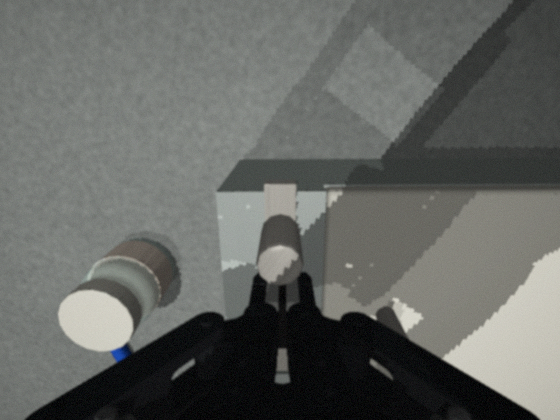

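Emit:
{"method": "play_rows", "body": {"series": [{"delta_pos":[0,0.6,0],"twist":0},{"delta_pos":[0,1,0],"twist":0},{"delta_pos":[0,0,-2],"twist":0},{"delta_pos":[0,0,-2.5],"twist":0},{"delta_pos":[0,0,-2.5],"twist":0},{"delta_pos":[1.3,1.6,0],"twist":0},{"delta_pos":[1.3,1.6,0],"twist":0},{"delta_pos":[1.3,1.6,0],"twist":0},{"delta_pos":[1.3,1.6,0],"twist":0},{"delta_pos":[1.3,1.5,0],"twist":0},{"delta_pos":[0,0,0],"twist":0},{"delta_pos":[0,0,0],"twist":0}], "fingers": 0.1}}

```text
t: 5.63
eef_pos: [0.5792, -0.0436, 0.1973]
eef_rot: [0.61, 0.792, -0.001, -0.001]
contact_force: [-0.7, -0.4, -0.9]
width: 0.0472
```

```bash
python3 - <<'E'
from st import *
o=st()
p,d=viewer.snapshot("wrist"); np.save("w5.npy",d)
im=np.ascontiguousarray(p[:,:,::-1])
q=np.load("q.npy");c,s=np.cos(q[2]),np.sin(q[2])
W=lambda x,y,z:(q[0]+c*x-s*y,q[1]+s*x+c*y,z)
for a in [(-.112,-.125,.155),(-.05,-.06,.155),(-.13,-.16,.104),(-.13,-.1,.104),(-.13,.1,.104)]:
    u=proj("wrist",W(*a),o)[0]; cv2.circle(im,tuple(int(v) for v in u.round()),2,(0,0,255),-1)
cv2.imwrite("pics/w5.png",im)
E
```

```text
t 5.63 chest mm [ -1.3 -59.  197.3] yaw err 0.0015 zax [-0.003 -0.    -1.   ] F [-0.7 -0.4 -0.9] w 0.0472 j [-0.17 -0.    1.84 -0.    1.31 -2.  ]
```

View pics/w5.png

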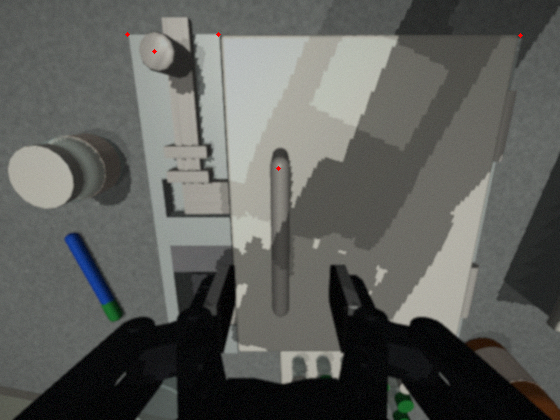

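Emit:
{"method": "play_rows", "body": {"series": [{"delta_pos":[0,0,2.5],"twist":0},{"delta_pos":[0,0,2.2],"twist":0},{"delta_pos":[0,0,1.2],"twist":0},{"delta_pos":[0,0,0.8],"twist":0},{"delta_pos":[0,0,0],"twist":0},{"delta_pos":[0,0,0],"twist":0}]}}

```text
t: 6.18
eef_pos: [0.5796, -0.0445, 0.1315]
eef_rot: [0.611, 0.791, -0.0, -0.0]
contact_force: [0.0, 0.8, -0.2]
width: 0.0469
```

Emit:
{"method": "play_rows", "body": {"series": [{"delta_pos":[0,0,0],"twist":0},{"delta_pos":[0,0,0],"twist":0},{"delta_pos":[0,0,0],"twist":0},{"delta_pos":[0,0,0],"twist":0},{"delta_pos":[0,0,0],"twist":0},{"delta_pos":[0,0,0],"twist":0}], "fingers": -1, "force": 40}}

```text
t: 6.68
eef_pos: [0.5805, -0.0445, 0.1328]
eef_rot: [0.611, 0.792, 0.0, 0.001]
contact_force: [0.1, -2.1, 6.1]
width: 0.0102
```

```bash
python3 - <<'E'
from st import *
st()
a0=np.arctan2(54,-160);r=np.hypot(54,160)
for th in np.r_[0:.21:.03,.3:1.0:.1]:
    print(round(th,2),np.round([r*np.cos(a0-th)+160,r*np.sin(a0-th)-54],1))
E
```

```text
t 6.68 chest mm [ -0.2 -60.2 132.8] yaw err 0.0 zax [ 0.002 -0.001 -1.   ] F [ 0.1 -2.1  6.1] w 0.0102 j [-0.17  0.06  1.89 -0.    1.19 -2.  ]
0.0 [ 0. -0.]
0.03 [1.7 4.8]
0.06 [3.5 9.5]
0.09 [ 5.5 14.2]
0.12 [ 7.6 18.8]
0.15 [ 9.9 23.3]
0.18 [12.3 27.8]
0.3 [23.1 44.9]
0.4 [33.7 58. ]
0.5 [45.5 70.1]
0.6 [58.4 80.9]
0.7 [72.4 90.4]
0.8 [87.3 98.4]
0.9 [102.8 104.9]
```

Emit:
{"method": "play_rows", "body": {"series": [{"delta_pos":[0.11,0,-0.3],"twist":0},{"delta_pos":[0.11,0,-0.3],"twist":0},{"delta_pos":[0.12,0,-0.3],"twist":0},{"delta_pos":[0.12,0,-0.3],"twist":0},{"delta_pos":[0.13,0,-0.3],"twist":0},{"delta_pos":[0.14,0,-0.3],"twist":0},{"delta_pos":[0.14,0,-0.3],"twist":0},{"delta_pos":[0.15,0,-0.3],"twist":0},{"delta_pos":[0.15,0,-0.3],"twist":0},{"delta_pos":[0,0,0],"twist":0}]}}

```text
t: 7.52
eef_pos: [0.5777, -0.0345, 0.1579]
eef_rot: [0.611, 0.792, -0.001, 0.003]
contact_force: [5.3, -7.6, -3.5]
width: 0.0105
```

```bash
python3 - <<'E'
from st import *
st()
p,d=viewer.snapshot("scene");cv2.imwrite("pics/s2.png",p[:,:,::-1])
st()
E
```

```text
t 7.52 chest mm [ -0.4 -49.8 157.9] yaw err -0.0 zax [ 0.003 -0.004 -1.   ] F [ 5.3 -7.6 -3.5] w 0.0105 j [-0.15  0.02  1.88 -0.    1.23 -1.98]
t 7.57 chest mm [ -0.4 -49.8 157.9] yaw err 0.0 zax [ 0.003 -0.004 -1.   ] F [ 5.8 -6.2 -3.4] w 0.0103 j [-0.15  0.02  1.88 -0.    1.23 -1.98]
```

View pics/s2.png

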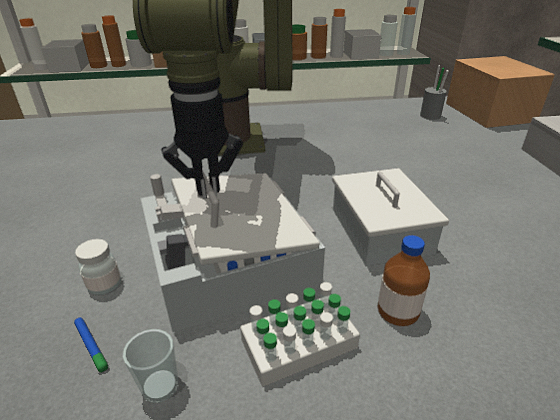

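Emit:
{"method": "play_rows", "body": {"series": [{"delta_pos":[0.08,0,-0.15],"twist":0},{"delta_pos":[0.08,0,-0.1],"twist":0},{"delta_pos":[0,0,0],"twist":0}]}}

```text
t: 7.82
eef_pos: [0.5775, -0.0334, 0.1601]
eef_rot: [0.611, 0.792, -0.001, 0.003]
contact_force: [5.9, -8.6, -3.6]
width: 0.0106
```

Emit:
{"method": "play_rows", "body": {"series": [{"delta_pos":[0,0,0],"twist":0},{"delta_pos":[0,0,0],"twist":0},{"delta_pos":[0,0,0],"twist":0},{"delta_pos":[0,0,0],"twist":0},{"delta_pos":[0,0,-1.5],"twist":0},{"delta_pos":[0,0,-2],"twist":0},{"delta_pos":[0,0,-2],"twist":0},{"delta_pos":[0,0,-1],"twist":0}], "fingers": 0}}

```text
t: 8.48
eef_pos: [0.5771, -0.031, 0.2286]
eef_rot: [0.611, 0.792, 0.001, 0.001]
contact_force: [1.3, -0.6, 1.1]
width: 0.0428
```

Emit:
{"method": "play_rows", "body": {"series": [{"delta_pos":[-1.6,0.4,0],"twist":0},{"delta_pos":[-1.6,0.4,0],"twist":0},{"delta_pos":[-1.6,0.4,0],"twist":0},{"delta_pos":[-1.6,0.4,0],"twist":0},{"delta_pos":[-1.6,0.4,0],"twist":0},{"delta_pos":[0,0,0],"twist":0},{"delta_pos":[0,0,0],"twist":0}], "fingers": -1}}

```text
t: 9.07
eef_pos: [0.616, -0.105, 0.2246]
eef_rot: [0.612, 0.791, -0.0, -0.001]
contact_force: [-1.0, -0.6, -0.6]
width: 0.0002
```

```bash
python3 - <<'E'
from st import *
o=st()
for n in ("top","scene"):
  p,d=viewer.snapshot(n);cv2.imwrite(f"pics/{n}3.png",p[:,:,::-1])
E
```

```text
t 9.07 chest mm [  18.8 -127.7  224.6] yaw err -0.0023 zax [-0.002  0.001 -1.   ] F [-1.  -0.6 -0.6] w 0.0002 j [-0.25  0.07  1.71  0.    1.35 -2.08]
```

View pics/top3.png

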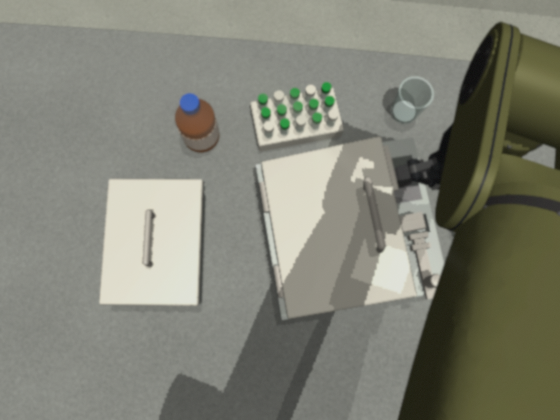

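View pics/scene3.png

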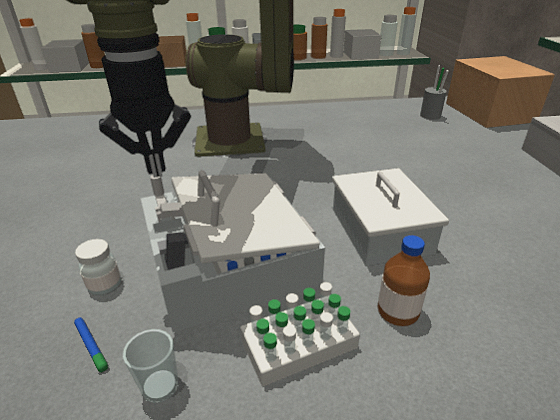

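Emit:
{"method": "play_rows", "body": {"series": [{"delta_pos":[0,0,2.5],"twist":0},{"delta_pos":[0,0,2.5],"twist":0},{"delta_pos":[0,0,2.5],"twist":0},{"delta_pos":[0,0,1.7],"twist":0},{"delta_pos":[0,0,1.1],"twist":0},{"delta_pos":[0,0,0],"twist":0},{"delta_pos":[0,0,0],"twist":0}]}}

```text
t: 9.75
eef_pos: [0.6158, -0.1031, 0.1229]
eef_rot: [0.611, 0.792, -0.0, -0.0]
contact_force: [-0.1, 0.6, 0.3]
width: 0.0004
```

```bash
python3 - <<'E'
from st import *
o=st()
p,d=viewer.snapshot("scene");cv2.imwrite(f"pics/s4.png",cv2.resize(p[140:290,110:310,::-1],None,fx=4,fy=4,interpolation=2))
E
```

```text
t 9.75 chest mm [  19.  -125.8  122.9] yaw err 0.0004 zax [-0.  0. -1.] F [-0.1  0.6  0.3] w 0.0004 j [-0.25  0.16  1.8   0.    1.18 -2.08]
```

View pics/s4.png

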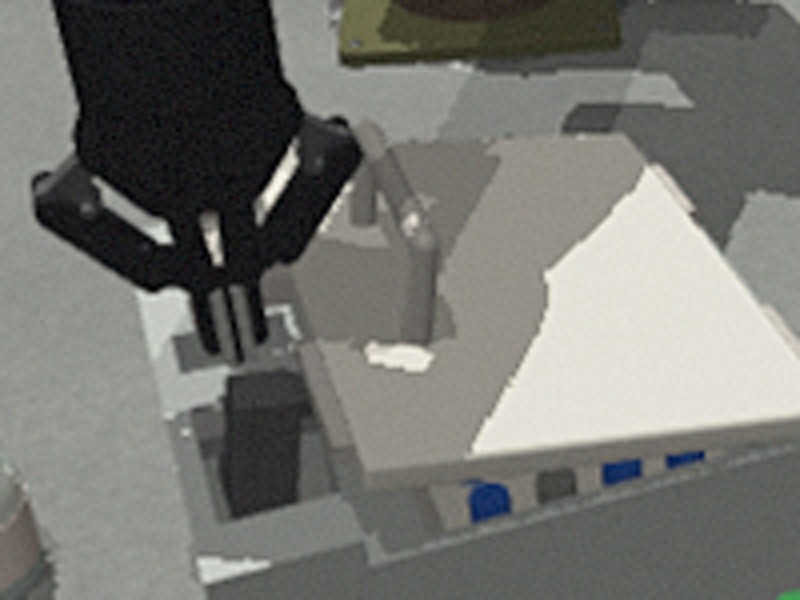

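Emit:
{"method": "play_rows", "body": {"series": [{"delta_pos":[-0.5,0,0.2],"twist":0},{"delta_pos":[0,0.6,0],"twist":0},{"delta_pos":[0,0.6,0],"twist":0},{"delta_pos":[0,0.5,0],"twist":0},{"delta_pos":[0,0.5,0],"twist":0},{"delta_pos":[0,0.5,0],"twist":0},{"delta_pos":[0,0.5,0],"twist":0},{"delta_pos":[0,0.5,0],"twist":0}]}}

```text
t: 10.47
eef_pos: [0.6533, -0.0991, 0.1208]
eef_rot: [0.611, 0.792, -0.0, -0.0]
contact_force: [-2.5, -1.4, 2.7]
width: -0.0001
```

```bash
python3 st.py
```

```text
t 10.47 chest mm [  56.3 -131.4  120.8] yaw err -0.0001 zax [-0.001 -0.    -1.   ] F [-2.5 -1.4  2.7] w -0.0001 j [-0.23  0.23  1.72 -0.    1.19 -2.06]
```

Emit:
{"method": "play_rows", "body": {"series": [{"delta_pos":[0,0.3,0],"twist":0},{"delta_pos":[0,0.3,0],"twist":0}]}}

```text
t: 10.63
eef_pos: [0.659, -0.0974, 0.1207]
eef_rot: [0.611, 0.792, -0.0, -0.0]
contact_force: [-2.0, -0.8, 0.4]
width: -0.0001
```

```bash
python3 - <<'E'
from st import *
o=st()
p,d=viewer.snapshot("scene");cv2.imwrite(f"pics/s5.png",cv2.resize(p[140:290,110:310,::-1],None,fx=4,fy=4,interpolation=2))
E
```

```text
t 10.63 chest mm [  62.3 -131.2  120.7] yaw err -0.0 zax [-0. -0. -1.] F [-2.  -0.8  0.4] w -0.0001 j [-0.23  0.25  1.7  -0.    1.19 -2.05]
```

View pics/s5.png

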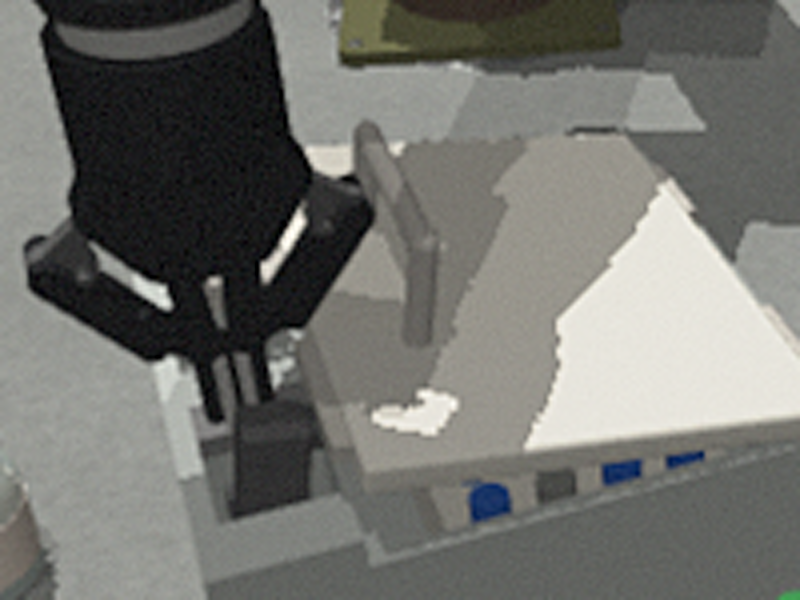

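Contact with the catch; it is moving. Continue to the stop.

Emit:
{"method": "play_rows", "body": {"series": [{"delta_pos":[0,0.25,0],"twist":0},{"delta_pos":[0,0.2,0],"twist":0}]}}

```text
t: 10.85
eef_pos: [0.6604, -0.097, 0.1196]
eef_rot: [0.611, 0.792, -0.003, -0.003]
contact_force: [-13.1, -5.7, 2.5]
width: -0.0001
```

Emit:
{"method": "play_rows", "body": {"series": [{"delta_pos":[0,0.2,0],"twist":0},{"delta_pos":[0,0.1,0],"twist":0}]}}

```text
t: 11.02
eef_pos: [0.6606, -0.0972, 0.118]
eef_rot: [0.611, 0.792, -0.006, -0.005]
contact_force: [-16.7, -6.8, 1.4]
width: 0.0004
```

```bash
python3 st.py
```

```text
t 11.02 chest mm [  63.8 -131.4  118. ] yaw err 0.0003 zax [-0.015 -0.002 -1.   ] F [-16.7  -6.8   1.4] w 0.0004 j [-0.22  0.26  1.69 -0.01  1.2  -2.05]
```

Emit:
{"method": "play_rows", "body": {"series": [{"delta_pos":[0,-0.6,0],"twist":0},{"delta_pos":[0,-0.8,0],"twist":0},{"delta_pos":[0,0,-2.5],"twist":0},{"delta_pos":[0,0,-2.5],"twist":0},{"delta_pos":[0,0,-2.5],"twist":0},{"delta_pos":[0,0,-2.5],"twist":0},{"delta_pos":[0,0,-1.5],"twist":0},{"delta_pos":[0,0,0],"twist":0},{"delta_pos":[2.1,-1.3,0],"twist":0},{"delta_pos":[2.1,-1.3,0],"twist":0},{"delta_pos":[2.1,-1.3,0],"twist":0},{"delta_pos":[2.1,-1.3,0],"twist":0},{"delta_pos":[0,0,0],"twist":0},{"delta_pos":[0,0,0],"twist":0}]}}

```text
t: 12.18
eef_pos: [0.5798, -0.0302, 0.2342]
eef_rot: [0.61, 0.792, -0.0, -0.001]
contact_force: [-0.0, -0.1, -0.5]
width: 0.0002
```

Emit:
{"method": "play_rows", "body": {"series": [{"delta_pos":[0,0,0],"twist":0},{"delta_pos":[0,0,0],"twist":0},{"delta_pos":[0,0,0],"twist":0}], "fingers": 0.1}}

```text
t: 12.43
eef_pos: [0.5813, -0.0316, 0.2353]
eef_rot: [0.611, 0.791, -0.0, -0.0]
contact_force: [0.7, -0.1, 0.6]
width: 0.036
```

```bash
python3 - <<'E'
from st import *
o=st()
p,d=viewer.snapshot("wrist"); np.save("w6.npy",d)
cv2.imwrite("pics/w6.png",p[:,:,::-1])
p,_=viewer.snapshot("scene");cv2.imwrite(f"pics/s6.png",cv2.resize(p[140:290,110:310,::-1],None,fx=4,fy=4,interpolation=2))
q=np.load("q.npy");c,s=np.cos(q[2]),np.sin(q[2])
for v in range(180,330,20):
  for u in range(255,305,6):
    C,r=ray("wrist",[(u,v)],o); X=C+r[0]*d[v,u]-[q[0],q[1],0]
    if .165<X[2]<.22: print((u,v),np.round([1e3*(c*X[0]+s*X[1]),1e3*(-s*X[0]+c*X[1]),1e3*X[2]],1))
E
```

```text
t 12.43 chest mm [  3.8 -47.9 235.3] yaw err -0.0009 zax [-0.  0. -1.] F [ 0.7 -0.1  0.6] w 0.036 j [-0.15 -0.03  1.8  -0.    1.37 -1.97]
(273, 180) [-34.7 -52.1 179. ]
(279, 180) [-34.8 -48.3 179.4]
(285, 180) [-34.3 -44.4 177.3]
(273, 200) [-21.  -52.3 177.5]
(279, 200) [-21.3 -48.3 178.8]
(285, 200) [-21.  -44.4 177.6]
(273, 220) [ -7.3 -52.4 178.2]
(279, 220) [ -7.9 -48.3 180.1]
(285, 220) [ -6.9 -44.3 177.2]
(273, 240) [  7.4 -52.5 177.7]
(279, 240) [  6.2 -48.4 180.5]
(285, 240) [  7.4 -44.3 177.8]
(273, 260) [ 22.9 -52.7 177.2]
(279, 260) [ 22.1 -48.4 178.8]
(285, 260) [ 22.7 -44.2 177.5]
(273, 280) [ 39.6 -52.8 175.9]
(279, 280) [ 37.6 -48.5 179.3]
(285, 280) [ 38.3 -44.2 178. ]
```

View pics/w6.png

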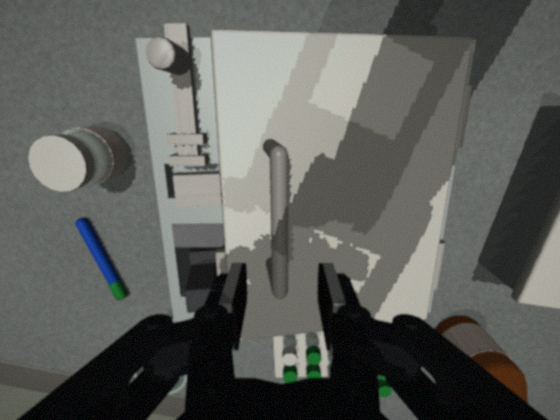

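View pics/s6.png

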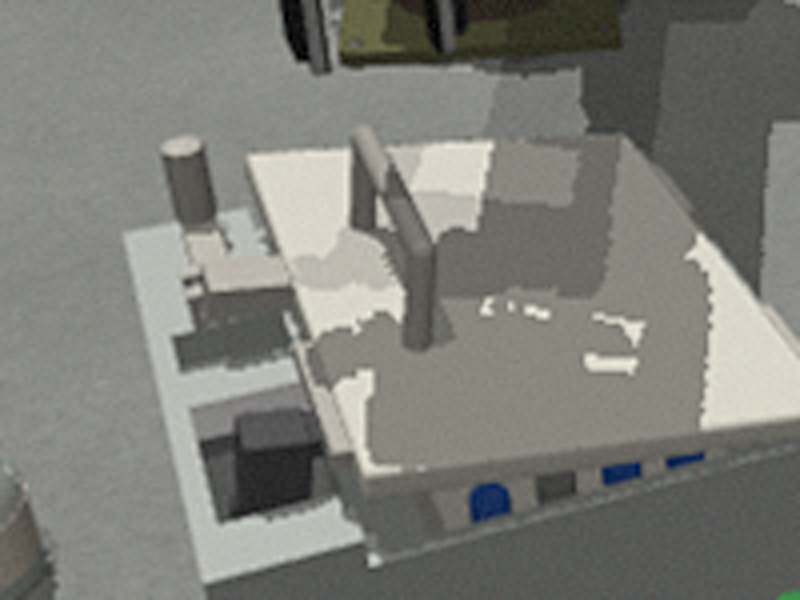

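```bash
python3 - <<'E'
from st import *
q=np.load("q.npy");c,s=np.cos(q[2]),np.sin(q[2])
p,d=viewer.snapshot("scene")
v,u=np.mgrid[230:275,155:200]; uv=np.c_[u.ravel(),v.ravel()]
C,r=ray("scene",uv); X=C+r*d[v,u].ravel()[:,None]-[q[0],q[1],0]
Y=np.c_[c*X[:,0]+s*X[:,1],-s*X[:,0]+c*X[:,1],X[:,2]]*1e3
m=(Y[:,2]>124)&(Y[:,1]<-108)&(Y[:,0]>20)
print(m.sum(),np.percentile(Y[m],[2,10,50,90,98],axis=0).round(1))
E
```

```text
250 [[  75.2 -137.1  124.7]
 [  78.  -134.9  126.1]
 [  91.1 -124.1  130.8]
 [  97.7 -112.1  133.2]
 [ 108.9 -108.9  142.9]]
```

Emit:
{"method": "play_rows", "body": {"series": [{"delta_pos":[0,0,2.5],"twist":0},{"delta_pos":[0,0,2.5],"twist":0},{"delta_pos":[0,0,2],"twist":0},{"delta_pos":[0,0,1],"twist":0},{"delta_pos":[0,0,0],"twist":0},{"delta_pos":[0,0,0],"twist":0}]}}

```text
t: 13.08
eef_pos: [0.581, -0.0312, 0.1559]
eef_rot: [0.611, 0.792, -0.0, -0.0]
contact_force: [1.1, -0.7, 0.6]
width: 0.0469
```

Emit:
{"method": "play_rows", "body": {"series": [{"delta_pos":[0,0,0],"twist":0},{"delta_pos":[0,0,0],"twist":0},{"delta_pos":[0,0,0],"twist":0},{"delta_pos":[0,0,0],"twist":0},{"delta_pos":[0,0,0],"twist":0},{"delta_pos":[0,0,0],"twist":0}], "fingers": -1, "force": 40}}

```text
t: 13.58
eef_pos: [0.5825, -0.0332, 0.1581]
eef_rot: [0.611, 0.792, -0.0, 0.003]
contact_force: [1.3, -6.8, 0.8]
width: 0.0104
```

```bash
python3 - <<'E'
from st import *
st()
a0=np.arctan2(54,-160);r=np.hypot(54,160)
th=np.arange(.16,.95,.02); P=np.c_[r*np.cos(a0-th),-r*np.sin(a0-th)]/10
D=np.diff(P,axis=0)
print(np.c_[th[1:],D].round(2).tolist())
E
```

```text
t 13.58 chest mm [  4.6 -49.8 158.1] yaw err -0.0001 zax [ 0.005 -0.005 -1.   ] F [ 1.3 -6.8  0.8] w 0.0104 j [-0.15  0.03  1.87 -0.    1.23 -1.97]
[[0.18, 0.16, -0.3], [0.2, 0.17, -0.29], [0.22, 0.17, -0.29], [0.24, 0.18, -0.29], [0.26, 0.18, -0.28], [0.28, 0.19, -0.28], [0.3, 0.19, -0.28], [0.32, 0.2, -0.27], [0.34, 0.21, -0.27], [0.36, 0.21, -0.26], [0.38, 0.22, -0.26], [0.4, 0.22, -0.25], [0.42, 0.23, -0.25], [0.44, 0.23, -0.25], [0.46, 0.24, -0.24], [0.48, 0.24, -0.24], [0.5, 0.25, -0.23], [0.52, 0.25, -0.23], [0.54, 0.25, -0.22], [0.56, 0.26, -0.22], [0.58, 0.26, -0.21], [0.6, 0.27, -0.21], [0.62, 0.27, -0.2], [0.64, 0.28, -0.19], [0.66, 0.28, -0.19], [0.68, 0.28, -0.18], [0.7, 0.29, -0.18], [0.72, 0.29, -0.17], [0.74, 0.29, -0.17], [0.76, 0.3, -0.16], [0.78, 0.3, -0.15], [0.8, 0.3, -0.15], [0.82, 0.31, -0.14], [0.84, 0.31, -0.14], [0.86, 0.31, -0.13], [0.88, 0.31, -0.12], [0.9, 0.32, -0.12], [0.92, 0.32, -0.11], [0.94, 0.32, -0.1]]
```

Emit:
{"method": "play_rows", "body": {"series": [{"delta_pos":[0.16,0,-0.3],"twist":0},{"delta_pos":[0.17,0,-0.29],"twist":0},{"delta_pos":[0.17,0,-0.29],"twist":0},{"delta_pos":[0.18,0,-0.29],"twist":0},{"delta_pos":[0.18,0,-0.28],"twist":0},{"delta_pos":[0.19,0,-0.28],"twist":0},{"delta_pos":[0.19,0,-0.28],"twist":0},{"delta_pos":[0.2,0,-0.27],"twist":0},{"delta_pos":[0.21,0,-0.27],"twist":0},{"delta_pos":[0.21,0,-0.26],"twist":0}]}}

```text
t: 14.42
eef_pos: [0.5781, -0.0167, 0.1854]
eef_rot: [0.611, 0.792, -0.001, 0.005]
contact_force: [5.4, -11.9, -2.5]
width: 0.0104
```

```bash
python3 st.py
```

```text
t 14.42 chest mm [  4.5 -32.7 185.4] yaw err -0.0003 zax [ 0.006 -0.008 -1.   ] F [  5.4 -11.9  -2.5] w 0.0104 j [-0.12 -0.    1.86 -0.01  1.28 -1.94]
```

Emit:
{"method": "play_rows", "body": {"series": [{"delta_pos":[0.22,0,-0.26],"twist":0},{"delta_pos":[0.22,0,-0.25],"twist":0},{"delta_pos":[0.23,0,-0.25],"twist":0},{"delta_pos":[0.23,0,-0.25],"twist":0},{"delta_pos":[0.24,0,-0.24],"twist":0},{"delta_pos":[0.24,0,-0.24],"twist":0},{"delta_pos":[0.25,0,-0.23],"twist":0},{"delta_pos":[0.25,0,-0.23],"twist":0},{"delta_pos":[0.25,0,-0.22],"twist":0},{"delta_pos":[0.26,0,-0.22],"twist":0},{"delta_pos":[0.26,0,-0.21],"twist":0},{"delta_pos":[0.27,0,-0.21],"twist":0},{"delta_pos":[0.27,0,-0.2],"twist":0},{"delta_pos":[0.28,0,-0.19],"twist":0}]}}

```text
t: 15.58
eef_pos: [0.5695, 0.0159, 0.2191]
eef_rot: [0.611, 0.791, -0.002, 0.006]
contact_force: [2.1, -12.9, 2.1]
width: 0.0107
```

```bash
python3 - <<'E'
from st import *
st()
p,d=viewer.snapshot("scene");cv2.imwrite("pics/s7.png",p[:,:,::-1])
E
```

```text
t 15.58 chest mm [  4.4   1.  219.1] yaw err -0.001 zax [ 0.007 -0.011 -1.   ] F [  2.1 -12.9   2.1] w 0.0107 j [-0.06 -0.05  1.85 -0.01  1.33 -1.89]
```

View pics/s7.png

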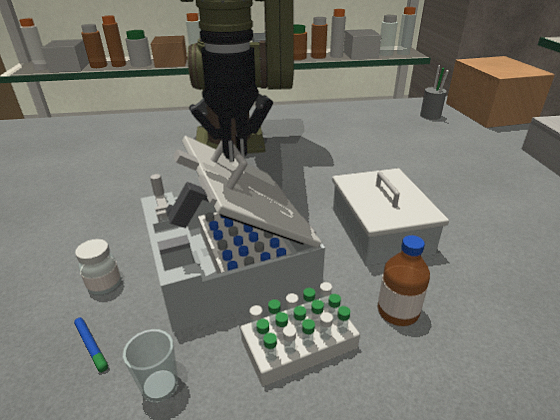

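Emit:
{"method": "play_rows", "body": {"series": [{"delta_pos":[0.28,0,-0.19],"twist":0},{"delta_pos":[0.28,0,-0.18],"twist":0},{"delta_pos":[0.29,0,-0.18],"twist":0},{"delta_pos":[0.29,0,-0.17],"twist":0},{"delta_pos":[0.29,0,-0.17],"twist":0},{"delta_pos":[0.3,0,-0.16],"twist":0},{"delta_pos":[0.3,0,-0.15],"twist":0},{"delta_pos":[0.3,0,-0.15],"twist":0},{"delta_pos":[0.31,0,-0.14],"twist":0},{"delta_pos":[0.31,0,-0.14],"twist":0},{"delta_pos":[0,0,0],"twist":0},{"delta_pos":[0,0,0],"twist":0}]}}

```text
t: 16.63
eef_pos: [0.5619, 0.0447, 0.2373]
eef_rot: [0.611, 0.791, -0.002, 0.006]
contact_force: [-1.4, -13.3, 10.3]
width: 0.0106
```

```bash
python3 st.py
```

```text
t 16.63 chest mm [  4.3  30.8 237.3] yaw err -0.001 zax [ 0.007 -0.01  -1.   ] F [ -1.4 -13.3  10.3] w 0.0106 j [-0.01 -0.07  1.84 -0.01  1.37 -1.84]
```

Emit:
{"method": "play_rows", "body": {"series": [{"delta_pos":[0,0,0],"twist":0},{"delta_pos":[0,0,0],"twist":0},{"delta_pos":[0,0,0],"twist":0},{"delta_pos":[0,0,0],"twist":0},{"delta_pos":[0,0,-1],"twist":0},{"delta_pos":[0,0,-1.5],"twist":0},{"delta_pos":[0,0,-2],"twist":0},{"delta_pos":[0,0,-2.5],"twist":0},{"delta_pos":[0,0,-2.5],"twist":0},{"delta_pos":[0,0,-2.5],"twist":0},{"delta_pos":[0,0,0],"twist":0},{"delta_pos":[0,0,0],"twist":0}], "fingers": -0.1}}

```text
t: 17.63
eef_pos: [0.5606, 0.0493, 0.3549]
eef_rot: [0.611, 0.792, 0.001, 0.002]
contact_force: [-1.2, 0.1, -0.3]
width: 0.0382
```

```bash
python3 - <<'E'
from st import *
st()
p,d=viewer.snapshot("scene");cv2.imwrite("pics/s8.png",p[:,:,::-1])
p,d=viewer.snapshot("top");cv2.imwrite("pics/t8.png",p[:,:,::-1])
E
```

```text
t 17.63 chest mm [  4.3  35.6 354.9] yaw err 0.0003 zax [ 0.004  0.    -1.   ] F [-1.2  0.1 -0.3] w 0.0382 j [-0.01 -0.12  1.69  0.    1.57 -1.84]
```

View pics/s8.png

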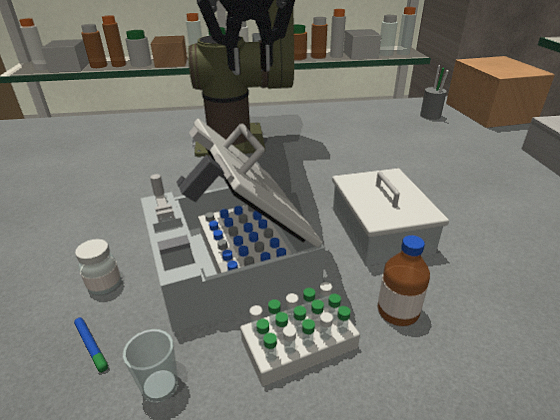

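View pics/t8.png

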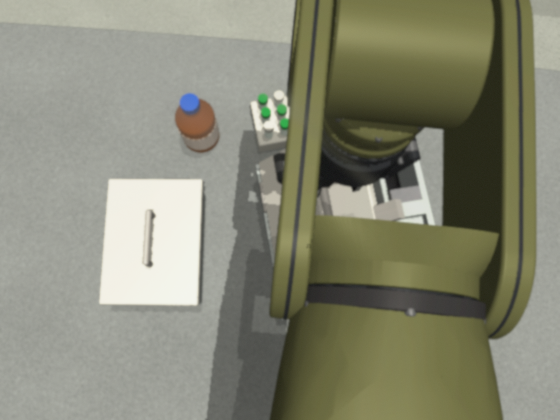

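Emit:
{"method": "play_rows", "body": {"series": [{"delta_pos":[2,0,-1],"twist":0},{"delta_pos":[2,0,-1],"twist":0},{"delta_pos":[2,0,0],"twist":0},{"delta_pos":[2,0,0],"twist":0},{"delta_pos":[0,0,0],"twist":0},{"delta_pos":[0,0,0],"twist":0},{"delta_pos":[0,0,0],"twist":0},{"delta_pos":[0,0,0],"twist":0},{"delta_pos":[0,0,0],"twist":0},{"delta_pos":[0,0,0],"twist":0}]}}

```text
t: 18.57
eef_pos: [0.5398, 0.1258, 0.3719]
eef_rot: [0.611, 0.791, -0.0, -0.0]
contact_force: [0.2, 0.4, 0.6]
width: 0.0385
```

```bash
python3 - <<'E'
from st import *
st()
q=np.load("q.npy");c,s=np.cos(q[2]),np.sin(q[2])
p,d=viewer.snapshot("scene");cv2.imwrite("pics/s9.png",cv2.resize(p[100:290,120:340,::-1],None,fx=3,fy=3))
v,u=np.mgrid[100:290,140:330]; uv=np.c_[u.ravel(),v.ravel()]
C,r=ray("scene",uv); X=C+r*d[v,u].ravel()[:,None]-[q[0],q[1],0]
Y=np.c_[c*X[:,0]+s*X[:,1],-s*X[:,0]+c*X[:,1],X[:,2]]*1e3
h=np.degrees(0)
m=(abs(Y[:,0]-120)<8)&(Y[:,2]>112)&(Y[:,2]<260)
k=np.polyfit(Y[m,1],Y[m,2],1);print(m.sum(),"lid edge angle",np.arctan(-k[0]))
m=(Y[:,2]>147)&(Y[:,2]<158)&(Y[:,0]<-95)&(Y[:,1]<-100);print("knob",m.sum(),np.median(Y[m],axis=0),Y[m].max(0))
E
```

```text
t 18.57 chest mm [  3.5 114.9 371.9] yaw err -0.0012 zax [-0. -0. -1.] F [0.2 0.4 0.6] w 0.0385 j [ 0.13 -0.14  1.68 -0.    1.6  -1.69]
550 lid edge angle 0.8005083826340909
knob 70 [-106.61119073 -126.85736255  152.13832886] [-101.04813593 -117.38619802  154.87369827]
```

View pics/s9.png

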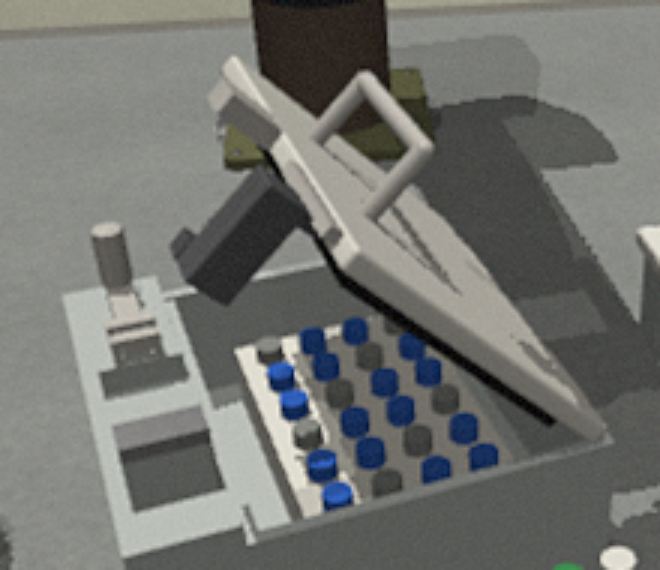

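Lid stands at 0.80 rad, arm clear, bolt back. Handing in.

```bash
python3 -c "
from cell import workorder
print(workorder.sign_off())"
```

```text
the job is handed in; nothing more can be done
None
```

The chest is open and I handed the job in at about 18.6 s, with the gripper touching nothing. I worked in the order asked:

1. **Bolt:** pushed back with closed fingers until it stopped hard. The wrist force reached about 31 N at the stop.
2. **Lid, first lift:** raised by the handle to about 0.16 rad, let go, and it stood there.
3. **Catch:** pushed aside to its stop, at about 18 N.
4. **Lid, second lift:** regripped the handle, swung the lid up and released it.

**Last checks:**
- **Lid:** stands at 0.80 rad by depth; half open is 0.625. The reading was taken nearly 2 s after release, and the vials are in clear view.
- **Knob:** before the lid was lifted, it matched the position for fully back (chest x -112 mm) in the wrist picture. The last depth sample, which sees only the camera-facing side, had its median at -107 mm and its nearest edge at -101 mm, and agrees with this.
- **Catch:** measured at chest x 75 to 98 mm, which is the full 24 mm aside. I took that before the second lift and did not repeat it afterwards, but the lid swung well past the point where the catch stops it.

Two small disagreements, neither of which affected the result: the knob first read about 3 mm further towards chest -x than expected, and the grip on the 12 mm handle read about 10 mm.

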